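# Point out the over-pressure gauge, then stop the pump

## Task

One of the three gauges on the pump test rig has its needle in the red. Point at that gauge for your workmate: bring your fingertips a few centimetres above the middle of its dial, without touching it, and hold there for two seconds, without dipping down over the other two gauges; then press the red stop button on the grey starter box fully down, and move clear. Do not touch the gauges or their pipework, do not press the green button, and leave the loose things on the bench where they are.

Things in the scene. Friction and masses are not known exactly. Their poses are not given: they have to be found in the camera images.
- dial_a (a point): pressure gauge A, round, face up, 90 mm across, black case with steel bezel: this point is the centre of its white dial (z up), which lies 132 mm above the bench; the bezel rim stands 3 mm higher. Its needle is in the green. Needle black; a green band is the normal range, a red band at the end of the scale is over-pressure.
- dial_b (a point): pressure gauge B, round, face up, 90 mm across, black case with steel bezel: this point is the centre of its white dial (z up), which lies 132 mm above the bench; the bezel rim stands 3 mm higher. Its needle is in the green. Needle black; a green band is the normal range, a red band at the end of the scale is over-pressure.
- dial_c (a point): pressure gauge C, round, face up, 90 mm across, black case with steel bezel: this point is the centre of its white dial (z up), which lies 132 mm above the bench; the bezel rim stands 3 mm higher. This is the one whose needle is in the red; its place among the three changes. Needle black; a green band is the normal range, a red band at the end of the scale is over-pressure.
- needle_a (a joint): needle angle of gauge A, rad, 0 at the zero end of the scale, growing clockwise; green band 0.8 to 3.0, red band 3.55 to 4.71
- needle_b (a joint): needle angle of gauge B, same scale
- needle_c (a joint): needle angle of gauge C, same scale
- manifold: fixed pipe manifold on two red feet that carries the three gauges in a row, 125 mm apart: galvanised pipe along its y, 380 mm long, axis 45 mm above the bench, with a brass riser under each gauge; origin on the bench under its middle
- starter: fixed grey pump starter box lying on the bench, 130 (x) x 180 (y) x 60 mm high, with the two buttons on its top; origin at the centre of its underside, z up
- stop_top (a point): centre of the top of the red mushroom stop button, 42 mm across, on a yellow disc at the starter's local y = +42 mm; its top stands 103 mm above the bench before it is pressed and it moves straight down
- stop (a joint): travel of the red stop button, m: 0 up, 0.008 fully down; it takes 5 N to move (press up to about 12 N to be sure), ends on a hard stop and stays down where it is left (latching)
- start (a joint): travel of the green start button, m: 0 up, 0.005 down, sprung; 24 mm across, at the starter's local y = -42 mm, its top lower than the stop button's; not to be pressed
- spanner_grip (a point): loose steel spanner, 170 mm long, lying on the bench; this point is on its handle
- tin_center (a point): loose pale tin with a blue band, 74 mm across, 90 mm high, standing; this point is its centre
- plug_center (a point): loose brass pipe plug, 38 mm across, 34 mm high, standing; this point is its centre
- gauge_a: gauge A as a whole; origin at the centre of its underside, 37 mm below its dial
- gauge_b: gauge B as a whole; origin at the centre of its underside, 37 mm below its dial
- gauge_c: gauge C as a whole; origin at the centre of its underside, 37 mm below its dial

How it is judged:
By the outcome, as a careful person would: the job done as asked, in the order asked, and still so for the second after the job is handed in, with the robot touching nothing.
It also fails if it takes over 48 s, if anything falls off the work surface, if the arm or the gripper's body presses on something with over 40 N, if the wrist force passes 120 N, or if a joint passes its speed limit or range.

## Robot

A 6-joint arm with a two-finger parallel gripper is mounted at the origin on the work surface. World frame = base frame: x ahead of the robot, y to its left, z up, the work surface at z = 0. Lengths are in m, angles in rad, forces in N, time in s.
With the tool pointing down it reaches from about 0.25 to 0.775 m from the base axis. Payload 4 kg.
Tool frame: the origin (TCP) lies midway between the tips of the shut fingers; the grasp point (between the pads) lies 19 mm behind it; z points along the fingers, y is the line along which they close (so a half turn about z gives the same grasp; the last joint's range is limited). The gripper opens to 85 mm and grips with 20 to 120 N. Pads are 22 mm wide; open, the fingers measure 114 mm over their backs; the gripper's body (76 mm by 85 mm) begins 54 mm behind the grasp point. The pads swing forward as they close: fully open they stand 13 mm farther back than shut.
Start: joints at [-1.309, 0.087, 1.371, -0, 1.684, -0.103], TCP at [0.196, -0.514, 0.198] pointing down, gripper open.
Joint ranges: [-3.1, 3.1], [-0.76, 2.03], [0.27, 2.55], [-1.08, 4.22], [0.17, 2.65], [-2.57, 2.57]. Speed limits (rad/s): [2.79, 2.79, 3.14, 3.14, 3.14, 3.14].

## Interface

Orientations are given as [roll, pitch, yaw] about the fixed x, y, z axes, in that order (R = Rz(yaw) Ry(pitch) Rx(roll)).
In Python, from plant import * gives the robot as it stands.
- The arm moves only by the tool arm_command, never from a script. Its argument "motion" is a list of rows, each an object with "hand": the opening, from 0 (shut) to 1 (fully open); "translation": the shift along the tool's x, y, z in cm, a list of three; "turn": the turn about the tool's z in rad. A call has 1 to 12 rows; each row is the pose to reach, as a shift and turn from the pose commanded when the call began, along the tool's axes at that moment; what a row does not reach only later rows make up. A row lasts 1/8 s, in which the tool goes at most 62.5 mm and 10.7 degrees, less where a joint would pass 70% of its speed; a pose out of reach is approached as far as the arm can. A call with a gripper value outside its range is refused whole. The fingers move at their own pace and stop on an object; "force" is the grip in N (left out, the last holds). Time passes only in rows, so rows that repeat a pose let the fingers close. It gives the time, the measured TCP pose, the force, the opening and the grip force at its end, in the units of the state.
- state(): the state, without advancing time (a new reading comes with each control period).
- camera(name): name is "scene" or "top"; returns a dict with "img" (384x512x3 uint8, red, green, blue), "K" (3x3 intrinsics, pixels), "D" ([k1, k2, p1, p2, k3] as OpenCV has them; the pictures are not rectified), "cam_to_world" (4x4, takes a point from camera to world coordinates). Camera axes: x right, y up, looking along -z (the intrinsics and any distortion apply to the point x, -y, -z); pixel columns grow to the right and rows downward; lengths in m; the calibration is good to about 2 mm. A picture is of the moment at which its call begins. There is no depth.
- hand_in(): hands the job in; it is judged then, once.
The state is a dict: "t": time; "joints": joint angles; "dq": joint speeds; "tau": joint torques, N m; "ee_pos": TCP position; "tcp_rot": TCP orientation; "contact_force": force on the tool from outside, world axes, zero at the start; "wrist_torque": the same for the moment, N m; "grip_width": finger opening in m; "gripper_force": force on a finger pad.
Only numpy, scipy, OpenCV 4.12 (cv2) and the standard library are available. Lean on these libraries where they do the work, as an engineer would, in place of code of your own. Each camera call takes 0.05 s, during which the arm holds its last target. There are 200 camera calls.

## Working session

There is one attempt and no reset: what is moved stays moved. The work goes in short steps, Python scripts to look and compute and a tool call to move; the robot and the scene stay as the last step left them, time stands still between calls to the robot, and variables do not carry over. Pictures are saved under pics/ and viewed, at most 10 in all, crops included, and the job is handed in when it is done.

Besides the shell and the picture viewer there is one more tool, called after "Emit:" as name(argument=value, ...), one argument or row to a line, values as JSON. arm_command: Moves the arm, as the interface text tells. Its arguments: {"type":"object","properties":{"motion":{"type":"array","items":{"type":"object","properties":{"hand":{"type":"number"},"translation":{"type":"array","items":{"type":"number"}},"turn":{"type":"number"}}}},"force":{"type":"number"}},"required":["motion"]}

```bash
mkdir -p pics; python3 - <<'E'
from plant import *
import cv2,pickle
d={n:camera(n) for n in("scene","top")}
pickle.dump(d,open("v.pkl","wb"))
for n in d: cv2.imwrite(f"pics/{n}0.png",cv2.resize(d[n]["img"][:,:,::-1],(800,600)))
s=state();print(s["t"],s["ee_pos"],s["tcp_rot"],s["contact_force"])
E
```

```text
0.1 [ 0.19607449 -0.51329895  0.19710531] [-3.13954328e+00 -2.01043426e-04  3.64800920e-01] [-0.82528336 -0.01435692  0.91549245]
```

View pics/top0.png

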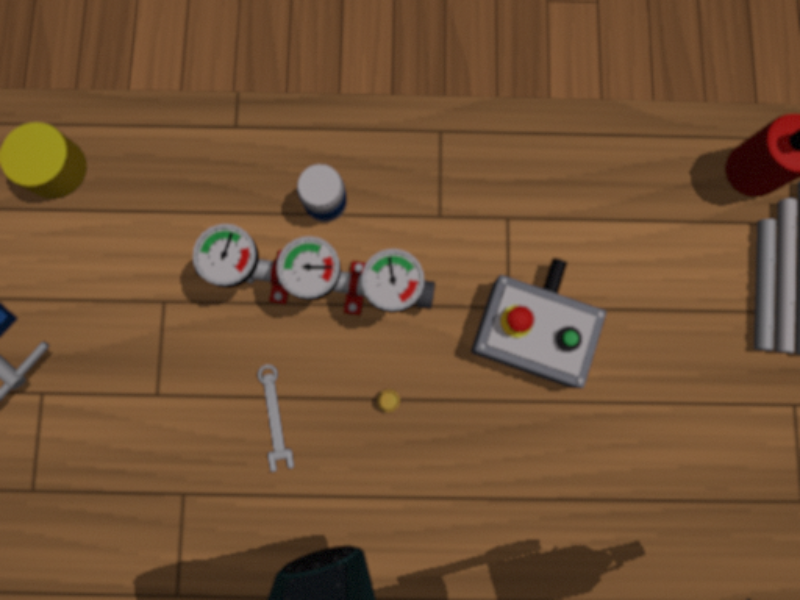

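View pics/scene0.png

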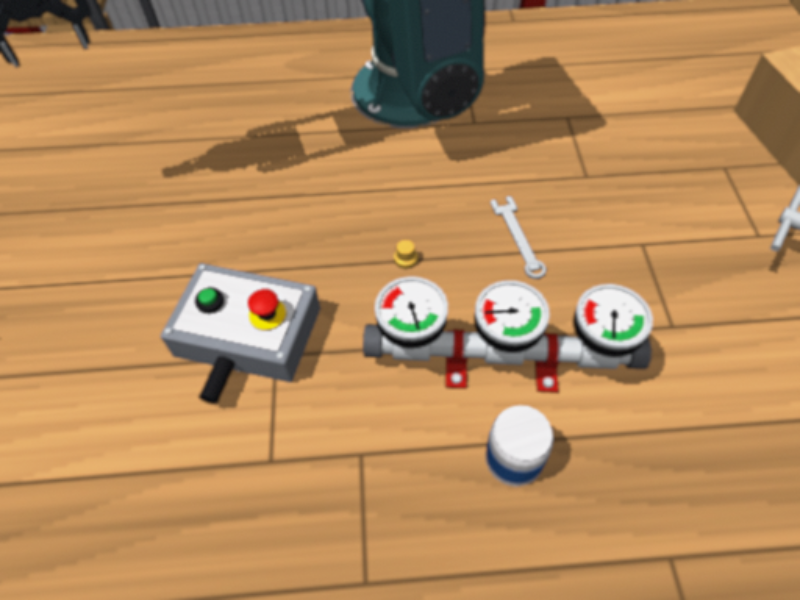

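The middle gauge (top view ~(308,267), scene ~(511,313)) has its needle in the red; the other two point into green. The red stop button is at top (519,319), scene (263,303).

```bash
cat > h.py <<'E'
import numpy as np,cv2
def ray(c,px):
    u=cv2.undistortPoints(np.array([[px]],float),np.array(c["K"]),np.array(c["D"]))[0,0]
    T=np.array(c["cam_to_world"]);return T[:3,3],T[:3,:3]@[u[0],-u[1],-1]
def plane(c,px,z):
    o,d=ray(c,px);return o+d*(z-o[2])/d[2]
def blob(c,m,near):
    n,l,s,ce=cv2.connectedComponentsWithStats(m.astype(np.uint8))
    i=min((i for i in range(1,n) if s[i,4]>25),key=lambda i:np.hypot(*(ce[i]-near)));return ce[i],s[i]
E
python3 - <<'E'
from h import *
import pickle
d=pickle.load(open("v.pkl","rb"))
k=.64
P={"top":[(225,255),(308,267),(392,280)],"scene":[(614,316),(511,313),(411,309)]}
S={"top":(519,319),"scene":(263,303)};G={"top":(569,338),"scene":(209,299)}
for n,c in d.items():
    im=c["img"].astype(int);r,g,b=im[...,0],im[...,1],im[...,2]
    for p in P[n]:
        q=np.array(p)*k
        # dial disc: light, green or red inside, filled contour
        hsv=cv2.cvtColor(c["img"],cv2.COLOR_RGB2HSV)
        roi=np.zeros(r.shape,np.uint8);cv2.circle(roi,tuple(int(v) for v in q),20,1,-1)
        w=((hsv[...,1]<50)&(hsv[...,2]>150)&(roi>0)).astype(np.uint8)
        pts=cv2.convexHull(cv2.findNonZero(w));e=cv2.fitEllipse(pts)
        print(n,"dial",q,np.round(e[0],1),np.round(e[1],1),"eye",plane(c,q,.132).round(4),"fit",plane(c,e[0],.132).round(4))
    ce,s=blob(c,(r>140)&(g<60)&(b<60),np.array(S[n])*k);print(n,"stop",ce,s,plane(c,ce,.098).round(4))
    print(n,"green",plane(c,np.array(G[n])*k,.085).round(4))
E
```

```text
scene dial [392.96 202.24] [392.2 201.7] [38.9 40.3] eye [0.6269 0.2125 0.132 ] fit [0.6255 0.2113 0.132 ]
scene dial [327.04 200.32] [327.1 199.7] [39.  40.2] eye [0.6119 0.0869 0.132 ] fit [0.6105 0.0872 0.132 ]
scene dial [263.04 197.76] [263.  196.8] [39.4 40.1] eye [ 0.5956 -0.0363  0.132 ] fit [ 0.5934 -0.0362  0.132 ]
scene stop [168.20093458 193.11682243] [159 186  19  16 214] [ 0.5457 -0.2292  0.098 ]
scene green [ 0.5261 -0.3049  0.085 ]
top dial [144.  163.2] [144.5 165.3] [26.4 35. ] eye [0.6228 0.2078 0.132 ] fit [0.6179 0.2064 0.132 ]
top dial [197.12 170.88] [198.5 172.9] [26.8 35.3] eye [0.6069 0.0854 0.132 ] fit [0.6022 0.082  0.132 ]
top dial [250.88 179.2 ] [250.7 182.2] [26.2 35.8] eye [ 0.5897 -0.038   0.132 ] fit [ 0.5827 -0.0378  0.132 ]
top stop [334.50847458 203.30508475] [329 198  12  12 118] [ 0.5416 -0.236   0.098 ]
top green [ 0.5131 -0.3093  0.085 ]
```

Emit:
arm_command(
  motion=[
    {"hand":0,"translation":[0,0,-5]},
    {"hand":0,"translation":[5,-3.4,-9]},
    {"hand":0,"translation":[60,-41.3,-9]},
    {"hand":0,"translation":[60,-41.3,-9]},
    {"hand":0,"translation":[60,-41.3,-9]},
    {"hand":0,"translation":[60,-41.3,-9]},
    {"hand":0,"translation":[60,-41.3,-9]},
    {"hand":0,"translation":[60,-41.3,-9]},
    {"hand":0,"translation":[60,-41.3,-9]},
    {"hand":0,"translation":[60,-41.3,-9]},
    {"hand":0,"translation":[60,-41.3,-9]},
    {"hand":0,"translation":[60,-41.3,-9]},
  ],
)

```text
validation failed for argument at $.mo...
```

Emit:
arm_command(
  motion=[
    {"hand":0,"translation":[0,0,-5],"turn":0},
    {"hand":0,"translation":[5,-3.4,-9],"turn":0},
    {"hand":0,"translation":[60,-41.3,-9],"turn":0},
    {"hand":0,"translation":[60,-41.3,-9],"turn":0},
    {"hand":0,"translation":[60,-41.3,-9],"turn":0},
    {"hand":0,"translation":[60,-41.3,-9],"turn":0},
    {"hand":0,"translation":[60,-41.3,-9],"turn":0},
    {"hand":0,"translation":[60,-41.3,-9],"turn":0},
    {"hand":0,"translation":[60,-41.3,-9],"turn":0},
    {"hand":0,"translation":[60,-41.3,-9],"turn":0},
    {"hand":0,"translation":[60,-41.3,-9],"turn":0},
    {"hand":0,"translation":[60,-41.3,-9],"turn":0},
  ],
)

```text
t: 1.6
ee_pos: [0.581, 0.0457, 0.2872]
tcp_rot: [3.141, 0.001, 0.365]
contact_force: [1.2, -1.1, -0.3]
grip_width: 0.0001
gripper_force: 0.0
```

Emit:
arm_command(
  motion=[
    {"hand":0,"translation":[3.5,-2.4,0],"turn":0},
    {"hand":0,"translation":[3.5,-2.4,0],"turn":0},
    {"hand":0,"translation":[3.5,-2.4,0],"turn":0},
    {"hand":0,"translation":[3.5,-2.4,0],"turn":0},
  ],
)

```text
t: 2.1
ee_pos: [0.604, 0.0774, 0.2882]
tcp_rot: [3.141, -0.0, 0.363]
contact_force: [-0.4, -0.9, -0.3]
grip_width: 0.0001
gripper_force: 0.0
```

```bash
python3 - <<'E'
from plant import *
import cv2
s=state();print(s["t"],s["ee_pos"],s["tcp_rot"],s["joints"])
cv2.imwrite("pics/s1.png",cv2.resize(camera("scene")["img"][:,:,::-1],(800,600)))
E
```

```text
2.1 [0.60396748 0.07744365 0.28822905] [ 3.14106408e+00 -2.16235896e-04  3.63077869e-01] [ 3.46961702e-02  2.23138754e-01  1.03944855e+00 -4.51832578e-04
  1.87863017e+00  1.24227770e+00]
```

View pics/s1.png

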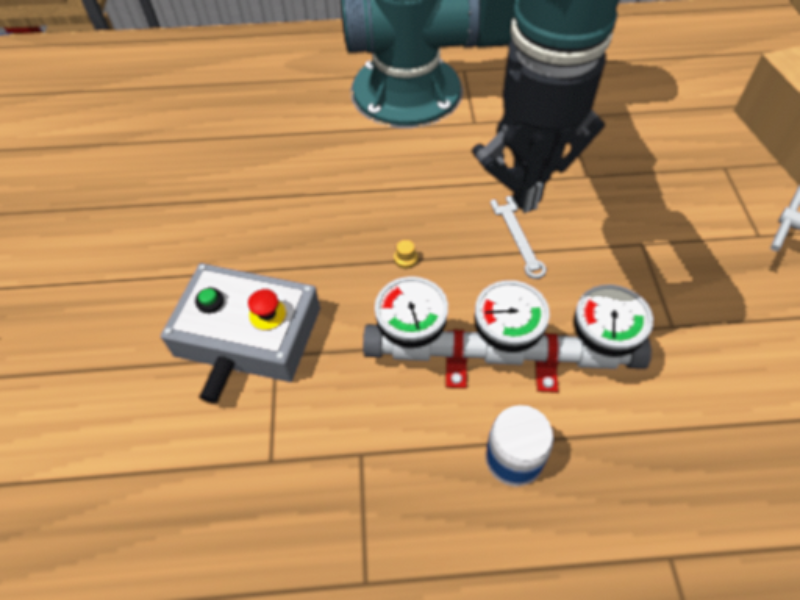

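The tip (530,205) is above the middle gauge; correcting by about 1 cm and descending.

Emit:
arm_command(
  motion=[
    {"hand":0,"translation":[0.8,-0.7,0],"turn":0},
    {"hand":0,"translation":[0.8,-0.7,4],"turn":0},
    {"hand":0,"translation":[0.8,-0.7,8],"turn":0},
    {"hand":0,"translation":[0.8,-0.7,11],"turn":0},
    {"hand":0,"translation":[0.8,-0.7,12],"turn":0},
    {"hand":0,"translation":[0.8,-0.7,12],"turn":0},
    {"hand":0,"translation":[0.8,-0.7,12],"turn":0},
  ],
)

```text
t: 3.02
ee_pos: [0.6106, 0.0882, 0.17]
tcp_rot: [3.14, -0.004, 0.365]
contact_force: [0.1, -0.1, 0.1]
grip_width: 0.0
gripper_force: 0.0
```

```bash
python3 - <<'E'
from plant import *
import cv2
cv2.imwrite("pics/s2.png",cv2.resize(camera("scene")["img"][110:260,210:410,::-1],(800,600)))
s=state();print(s["t"],s["ee_pos"],s["contact_force"])
E
```

```text
3.075 [0.61054933 0.08815272 0.17004984] [ 0.13766066 -0.43784579  0.42097194]
```

View pics/s2.png

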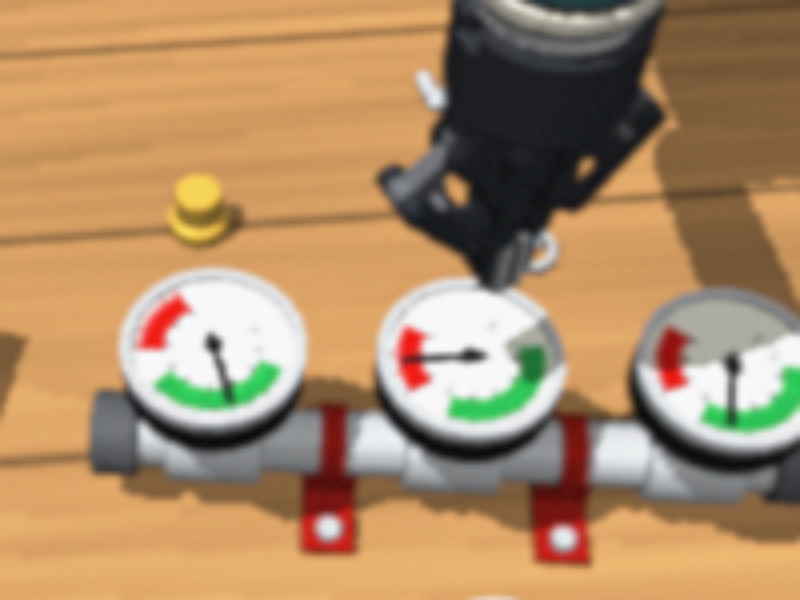

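The fingertips (~(500,285) in the crop) hover 3.8 cm above the middle dial, whose needle is clearly in red. I'll hold here for more than 2 s.

Emit:
arm_command(
  motion=[
    {"hand":0,"translation":[0,0,0],"turn":0},
    {"hand":0,"translation":[0,0,0],"turn":0},
    {"hand":0,"translation":[0,0,0],"turn":0},
    {"hand":0,"translation":[0,0,0],"turn":0},
    {"hand":0,"translation":[0,0,0],"turn":0},
    {"hand":0,"translation":[0,0,0],"turn":0},
    {"hand":0,"translation":[0,0,0],"turn":0},
    {"hand":0,"translation":[0,0,0],"turn":0},
    {"hand":0,"translation":[0,0,0],"turn":0},
    {"hand":0,"translation":[0,0,0],"turn":0},
    {"hand":0,"translation":[0,0,0],"turn":0},
    {"hand":0,"translation":[0,0,0],"turn":0},
  ],
)

```text
t: 4.58
ee_pos: [0.6094, 0.0881, 0.1678]
tcp_rot: [3.141, -0.0, 0.365]
contact_force: [-0.1, -0.5, -0.3]
grip_width: -0.0003
gripper_force: 0.0
```

Emit:
arm_command(
  motion=[
    {"hand":0,"translation":[0,0,0],"turn":0},
    {"hand":0,"translation":[0,0,0],"turn":0},
    {"hand":0,"translation":[0,0,0],"turn":0},
    {"hand":0,"translation":[0,0,0],"turn":0},
    {"hand":0,"translation":[0,0,0],"turn":0},
    {"hand":0,"translation":[0,0,0],"turn":0},
    {"hand":0,"translation":[0,0,0],"turn":0},
    {"hand":0,"translation":[0,0,0],"turn":0},
    {"hand":0,"translation":[0,0,0],"turn":0},
    {"hand":0,"translation":[0,0,-4],"turn":0},
    {"hand":0,"translation":[0,0,-9],"turn":0},
    {"hand":0,"translation":[0,0,-12],"turn":0},
  ],
)

```text
t: 6.08
ee_pos: [0.61, 0.0881, 0.2912]
tcp_rot: [3.14, -0.004, 0.365]
contact_force: [0.7, -1.0, 0.6]
grip_width: 0.0
gripper_force: 0.0
```

Emit:
arm_command(
  motion=[
    {"hand":0,"translation":[-3,4.7,0],"turn":0},
    {"hand":0,"translation":[-6,9.4,0],"turn":0},
    {"hand":0,"translation":[-9,14.1,0],"turn":0},
    {"hand":0,"translation":[-12,18.8,0],"turn":0},
    {"hand":0,"translation":[-15,23.5,0],"turn":0},
    {"hand":0,"translation":[-17.6,27.5,0],"turn":0},
    {"hand":0,"translation":[-17.6,27.5,5],"turn":0},
    {"hand":0,"translation":[-17.6,27.5,10],"turn":0},
    {"hand":0,"translation":[-17.6,27.5,14],"turn":0},
    {"hand":0,"translation":[-17.6,27.5,14],"turn":0},
    {"hand":0,"translation":[-17.6,27.5,14],"turn":0},
    {"hand":0,"translation":[-17.6,27.5,14],"turn":0},
  ],
)

```text
t: 7.58
ee_pos: [0.5447, -0.2324, 0.1511]
tcp_rot: [3.137, -0.004, 0.365]
contact_force: [0.3, 0.8, 0.4]
grip_width: -0.0
gripper_force: 0.0
```

```bash
python3 - <<'E'
from plant import *
import cv2,numpy as np
a=cv2.resize(camera("scene")["img"][100:260,80:230,::-1],(400,426))
b=cv2.resize(camera("top")["img"][130:258,280:400,::-1],(400,426))
cv2.imwrite("pics/s3.png",np.hstack([a,b]))
s=state();print(s["t"],s["ee_pos"],s["contact_force"])
E
```

```text
7.675 [ 0.54428702 -0.23215421  0.15032217] [0.31874241 0.52350789 0.36324353]
```

View pics/s3.png

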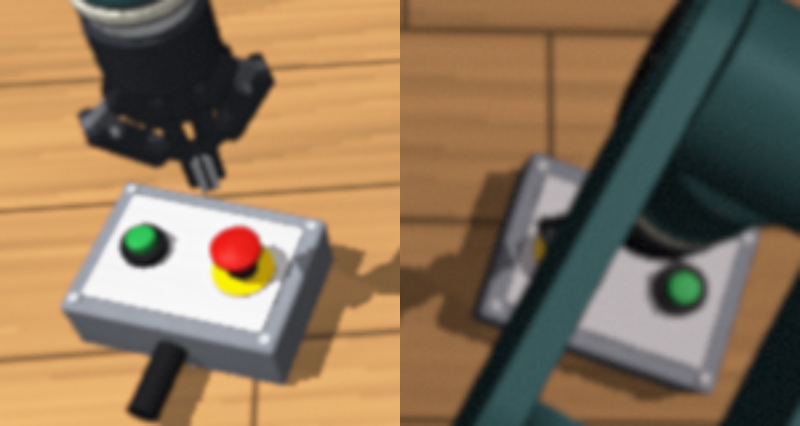

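The fingertips (~(207,187) in the left crop) are above the red button (235,248). The green button is well clear. Pressing down in small steps.

Emit:
arm_command(
  motion=[
    {"hand":0,"translation":[0,0,2],"turn":0},
    {"hand":0,"translation":[0,0,3.5],"turn":0},
    {"hand":0,"translation":[0,0,4],"turn":0},
    {"hand":0,"translation":[0,0,4.3],"turn":0},
    {"hand":0,"translation":[0,0,4.6],"turn":0},
    {"hand":0,"translation":[0,0,4.8],"turn":0},
    {"hand":0,"translation":[0,0,5.0],"turn":0},
    {"hand":0,"translation":[0,0,5.2],"turn":0},
    {"hand":0,"translation":[0,0,5.2],"turn":0},
    {"hand":0,"translation":[0,0,5.2],"turn":0},
  ],
)

```text
t: 8.93
ee_pos: [0.5431, -0.2317, 0.0959]
tcp_rot: [3.141, -0.0, 0.365]
contact_force: [0.6, 0.1, -0.5]
grip_width: 0.0001
gripper_force: 0.0
```

Emit:
arm_command(
  motion=[
    {"hand":0,"translation":[0,0,0.1],"turn":0},
    {"hand":0,"translation":[0,0,0.2],"turn":0},
    {"hand":0,"translation":[0,0,0.2],"turn":0},
  ],
)

```text
t: 9.3
ee_pos: [0.543, -0.2316, 0.0937]
tcp_rot: [-3.142, 0.0, 0.365]
contact_force: [0.2, 0.5, 0.4]
grip_width: -0.0003
gripper_force: 0.0
```

Emit:
arm_command(
  motion=[
    {"hand":0,"translation":[0,0,0.1],"turn":0},
    {"hand":0,"translation":[0,0,0.2],"turn":0},
  ],
)

```text
t: 9.55
ee_pos: [0.5431, -0.2316, 0.0918]
tcp_rot: [3.141, -0.0, 0.365]
contact_force: [-0.1, -0.3, -0.0]
grip_width: -0.0001
gripper_force: 0.0
```

```bash
python3 - <<'E'
from plant import *
import cv2,numpy as np
a=cv2.resize(camera("scene")["img"][130:250,90:210,::-1],(600,600))
cv2.imwrite("pics/s4.png",a)
s=state();print(s["t"],s["ee_pos"],s["contact_force"],s["wrist_torque"])
E
```

```text
9.6 [ 0.54302238 -0.23158395  0.09156628] [-0.73953343  0.03384041 -0.62710251] [-0.0538392   0.03503704 -0.01202915]
```

View pics/s4.png

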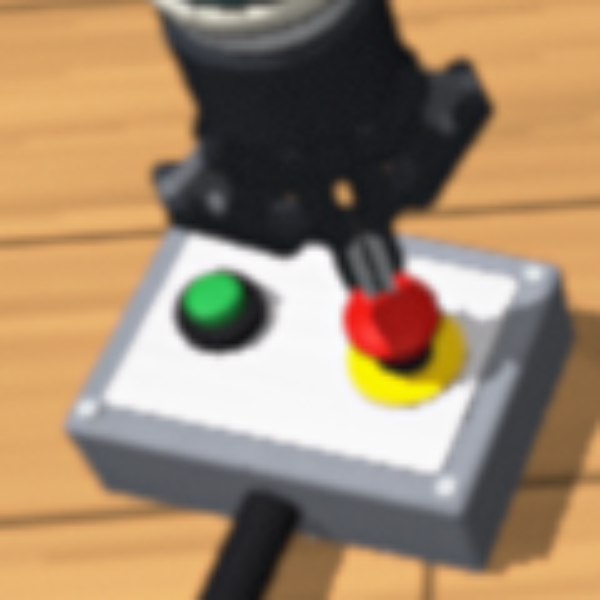

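The fingertips appear at (375,290), at the far edge of the red button (390,315), with no contact force yet. I'll check with projection and triangulation.

```bash
python3 - <<'E'
from h import *
import pickle
d=pickle.load(open("v.pkl","rb"))
def proj(c,p):
    T=np.array(c["cam_to_world"]);q=T[:3,:3].T@(np.array(p)-T[:3,3]);q=q*[1,-1,-1]
    return cv2.projectPoints(q.reshape(1,1,3),np.zeros(3),np.zeros(3),np.array(c["K"]),np.array(c["D"]))[0].ravel()
for z in(.0916,.103):
    u=proj(d["scene"],[.543,-.2316,z]);print("tcp",z,u,"crop",(u-[90,130])*5)
for n in d: print(n,"cam",np.array(d[n]["cam_to_world"])[:3,3].round(3))
o1,r1=ray(d["scene"],(168.2,193.1));o2,r2=ray(d["top"],(334.5,203.3))
A=np.c_[r1,-r2];t=np.linalg.lstsq(A,o2-o1,rcond=None)[0];print("tri",o1+r1*t[0],o2+r2*t[1])
for n,c in d.items():
    im=c["img"].astype(int);r,g,b=im[...,0],im[...,1],im[...,2]
    S={"top":(332,204),"scene":(168,194)}[n]
    hsv=cv2.cvtColor(c["img"],cv2.COLOR_RGB2HSV).astype(int)
    red=((hsv[...,0]<8)|(hsv[...,0]>172))&(hsv[...,1]>150)&(hsv[...,2]>70)
    ce,s=blob(c,red,S);print(n,"red",ce,s)
    ye=(hsv[...,0]>20)&(hsv[...,0]<35)&(hsv[...,1]>150)&(hsv[...,2]>90)
    ce,s=blob(c,ye,S);print(n,"yellow",ce,s)
    e=[plane(c,(s[0],ce[1]),.06),plane(c,(s[0]+s[2],ce[1]),.06),plane(c,(ce[0],s[1]+s[3]),.06)];print(np.round(e,3))
E
```

```text
tcp 0.0916 [167.7263595  193.83847577] crop [388.63179752 319.19237886]
tcp 0.103 [166.60974001 190.78367591] crop [383.04870004 303.91837953]
scene cam [ 1.025 -0.066  0.796]
top cam [ 0.429 -0.044  1.007]
tri [ 0.54189813 -0.23048113  0.09258539] [ 0.54207864 -0.23685855  0.09395351]
scene red [168.12863071 193.41493776] [159 186  19  17 241]
scene yellow [171.9010989  203.80769231] [160 194  23  17 182]
[[ 0.546 -0.254  0.06 ]
 [ 0.55  -0.205  0.06 ]
 [ 0.566 -0.228  0.06 ]]
top red [332.64248705 203.86528497] [325 196  16  16 193]
top yellow [325.23880597 207.62686567] [321 197  16  18  67]
[[ 0.535 -0.211  0.06 ]
 [ 0.536 -0.25   0.06 ]
 [ 0.517 -0.221  0.06 ]]
```

```bash
cat >> h.py <<'E'
def proj(c,p):
    T=np.array(c["cam_to_world"]);q=T[:3,:3].T@(np.array(p)-T[:3,3]);q=q*[1,-1,-1]
    return cv2.projectPoints(q.reshape(1,1,3),np.zeros(3),np.zeros(3),np.array(c["K"]),np.array(c["D"]))[0].ravel()
E
python3 - <<'E'
from h import *
import pickle
c=pickle.load(open("v.pkl","rb"))["scene"]
for p in([.604,.0774,.2882],[.6105,.0881,.170],[.5443,-.2322,.1503]):
  for dz in(0,.02): print(p,dz,proj(c,[p[0],p[1],p[2]+dz]).round(1))
print("seen s1",np.array([530,207])*.64,"s2",np.array([497,290])/4+[210,110],"s3",np.array([207,190])/2.667+[80,100])
E
```

```text
[0.604, 0.0774, 0.2882] 0 [332.3 145. ]
[0.604, 0.0774, 0.2882] 0.02 [334.  136.8]
[0.6105, 0.0881, 0.17] 0 [330.1 188.6]
[0.6105, 0.0881, 0.17] 0.02 [331.5 182.5]
[0.5443, -0.2322, 0.1503] 0 [161.3 177.9]
[0.5443, -0.2322, 0.1503] 0.02 [159.1 171.8]
seen s1 [339.2  132.48] s2 [334.25 182.5 ] s3 [157.61529809 171.24109486]
```

```bash
python3 - <<'E'
from h import *
from plant import *
import pickle
from scipy.optimize import least_squares
c=pickle.load(open("v.pkl","rb"))["scene"]
P=np.array([[.604,.0774,.2882],[.6105,.0881,.170],[.5443,-.2322,.1503],[.543,-.2316,.0916]])
U=np.array([[339.2,132.5],[334.2,182.5],[157.6,171.2],[165.6,188.4]])
f=lambda o:np.ravel([proj(c,p+o)-u for p,u in zip(P,U)])
r=least_squares(f,np.zeros(3));print("offset",r.x.round(4),r.fun.round(1))
n=camera("scene")
for k,v in(("before",c),("now",n)):
    h=cv2.cvtColor(v["img"],cv2.COLOR_RGB2HSV).astype(int)
    red=((h[...,0]<8)|(h[...,0]>172))&(h[...,1]>150)&(h[...,2]>70)
    print(k,blob(v,red,(168,194)))
E
```

```text
offset [0.0116 0.0025 0.0388] [-0.6  1.7  1.2 -0.9  0.2 -0.5 -0.9 -0.6]
before (array([168.12863071, 193.41493776]), array([159, 186,  19,  17, 241], dtype=int32))
now (array([168.20627803, 193.78475336]), array([159, 184,  19,  19, 223], dtype=int32))
```

The button hasn't moved and no contact was felt, so the real fingertips sit about 2 cm higher than reported. That put my hover about 5.6 cm up, so I'll redo it lower before pressing, since the button is still unpressed.

Emit:
arm_command(
  motion=[
    {"hand":0,"translation":[0,0,-6],"turn":0},
    {"hand":0,"translation":[0,0,-12],"turn":0},
    {"hand":0,"translation":[0,0,-18],"turn":0},
    {"hand":0,"translation":[3,-4.7,-19],"turn":0},
    {"hand":0,"translation":[6,-9.4,-19],"turn":0},
    {"hand":0,"translation":[9,-14.1,-19],"turn":0},
    {"hand":0,"translation":[12,-18.8,-19],"turn":0},
    {"hand":0,"translation":[15,-23.5,-19],"turn":0},
    {"hand":0,"translation":[17.5,-27.3,-19],"turn":0},
    {"hand":0,"translation":[17.5,-27.3,-19],"turn":0},
    {"hand":0,"translation":[17.5,-27.3,-19],"turn":0},
    {"hand":0,"translation":[17.5,-27.3,-19],"turn":0},
  ],
)

```text
t: 11.15
ee_pos: [0.6091, 0.0845, 0.282]
tcp_rot: [3.141, -0.0, 0.363]
contact_force: [0.9, -0.6, 0.8]
grip_width: -0.0002
gripper_force: 0.0
```

Emit:
arm_command(
  motion=[
    {"hand":0,"translation":[0,0,4],"turn":0},
    {"hand":0,"translation":[0,0,8],"turn":0},
    {"hand":0,"translation":[0,0,11],"turn":0},
    {"hand":0,"translation":[0,0,12],"turn":0},
    {"hand":0,"translation":[0,0,12],"turn":0},
    {"hand":0,"translation":[0,0,12],"turn":0},
  ],
)

```text
t: 11.9
ee_pos: [0.6103, 0.0856, 0.164]
tcp_rot: [3.14, -0.003, 0.364]
contact_force: [0.3, -0.2, 0.2]
grip_width: 0.0001
gripper_force: 0.0
```

```bash
python3 - <<'E'
from plant import *
from h import *
s=state();c=camera("scene");print(s["t"],s["ee_pos"],s["contact_force"])
p=s["ee_pos"]
for dz in(0,.02,.025):
    print(dz,((proj(c,p+np.array([0,0,dz]))-[270,130])*[6.67,6.67]).round())
a=cv2.resize(c["img"][130:220,270:390,::-1],(800,600));cv2.imwrite("pics/s5.png",a)
E
```

```text
11.9 [0.61029284 0.08557793 0.16401294] [ 0.33806235 -0.18097278  0.17445028]
0 [389. 403.]
0.02 [398. 362.]
0.025 [400. 352.]
```

View pics/s5.png

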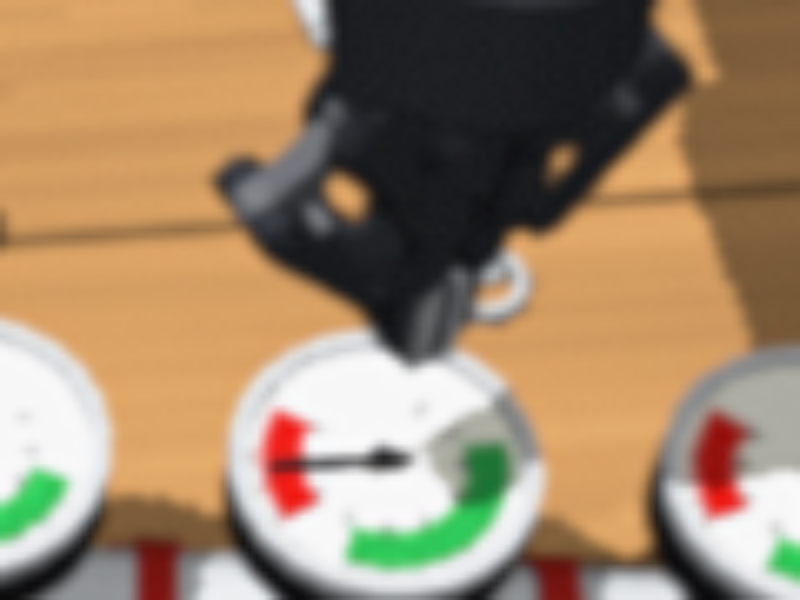

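The tip shows at (415,358), confirming it is about 2 cm above the reported point. I'll lower another 1.4 cm, to roughly 4 cm above the dial, and hold.

Emit:
arm_command(
  motion=[
    {"hand":0,"translation":[0,0,0.7],"turn":0},
    {"hand":0,"translation":[0,0,1.4],"turn":0},
    {"hand":0,"translation":[0,0,1.4],"turn":0},
    {"hand":0,"translation":[0,0,1.4],"turn":0},
    {"hand":0,"translation":[0,0,1.4],"turn":0},
    {"hand":0,"translation":[0,0,1.4],"turn":0},
    {"hand":0,"translation":[0,0,1.4],"turn":0},
    {"hand":0,"translation":[0,0,1.4],"turn":0},
    {"hand":0,"translation":[0,0,1.4],"turn":0},
    {"hand":0,"translation":[0,0,1.4],"turn":0},
    {"hand":0,"translation":[0,0,1.4],"turn":0},
    {"hand":0,"translation":[0,0,1.4],"turn":0},
  ],
)

```text
t: 13.45
ee_pos: [0.6092, 0.0859, 0.1478]
tcp_rot: [3.141, -0.0, 0.365]
contact_force: [-1.0, -0.5, -1.1]
grip_width: 0.0001
gripper_force: 0.0
```

Emit:
arm_command(
  motion=[
    {"hand":0,"translation":[0,0,0],"turn":0},
    {"hand":0,"translation":[0,0,0],"turn":0},
    {"hand":0,"translation":[0,0,0],"turn":0},
    {"hand":0,"translation":[0,0,0],"turn":0},
    {"hand":0,"translation":[0,0,0],"turn":0},
    {"hand":0,"translation":[0,0,0],"turn":0},
    {"hand":0,"translation":[0,0,0],"turn":0},
    {"hand":0,"translation":[0,0,0],"turn":0},
    {"hand":0,"translation":[0,0,0],"turn":0},
    {"hand":0,"translation":[0,0,0],"turn":0},
    {"hand":0,"translation":[0,0,0],"turn":0},
    {"hand":0,"translation":[0,0,0],"turn":0},
  ],
)

```text
t: 14.95
ee_pos: [0.6092, 0.0859, 0.1478]
tcp_rot: [3.141, -0.0, 0.365]
contact_force: [0.3, -0.1, 0.2]
grip_width: 0.0
gripper_force: 0.0
```

Emit:
arm_command(
  motion=[
    {"hand":0,"translation":[0,0,-4],"turn":0},
    {"hand":0,"translation":[0,0,-8],"turn":0},
    {"hand":0,"translation":[0,0,-13.5],"turn":0},
    {"hand":0,"translation":[-3,4.7,-13.5],"turn":0},
    {"hand":0,"translation":[-6,9.4,-13.5],"turn":0},
    {"hand":0,"translation":[-9,14.1,-13.5],"turn":0},
    {"hand":0,"translation":[-12,18.8,-13.5],"turn":0},
    {"hand":0,"translation":[-15,23.5,-13.5],"turn":0},
    {"hand":0,"translation":[-17.7,27.4,-13.5],"turn":0},
    {"hand":0,"translation":[-17.7,27.4,-10],"turn":0},
    {"hand":0,"translation":[-17.7,27.4,-6],"turn":0},
    {"hand":0,"translation":[-17.7,27.4,-2],"turn":0},
  ],
)

```text
t: 16.45
ee_pos: [0.5415, -0.2336, 0.1668]
tcp_rot: [3.141, -0.001, 0.364]
contact_force: [-0.3, -0.6, 0.4]
grip_width: 0.0004
gripper_force: 0.0
```

Emit:
arm_command(
  motion=[
    {"hand":0,"translation":[0,0,3],"turn":0},
    {"hand":0,"translation":[0,0,5.5],"turn":0},
    {"hand":0,"translation":[0,0,7],"turn":0},
    {"hand":0,"translation":[0,0,7.4],"turn":0},
    {"hand":0,"translation":[0,0,7.6],"turn":0},
    {"hand":0,"translation":[0,0,7.8],"turn":0},
    {"hand":0,"translation":[0,0,8.0],"turn":0},
    {"hand":0,"translation":[0,0,8.0],"turn":0},
  ],
)

```text
t: 17.45
ee_pos: [0.5417, -0.2333, 0.088]
tcp_rot: [3.141, -0.0, 0.365]
contact_force: [0.3, 0.4, -0.3]
grip_width: -0.0002
gripper_force: 0.0
```

Emit:
arm_command(
  motion=[
    {"hand":0,"translation":[0,0,0.1],"turn":0},
    {"hand":0,"translation":[0,0,0.2],"turn":0},
    {"hand":0,"translation":[0,0,0.2],"turn":0},
  ],
)

```text
t: 17.82
ee_pos: [0.5415, -0.2332, 0.0857]
tcp_rot: [-3.141, 0.0, 0.365]
contact_force: [0.5, 0.8, -0.4]
grip_width: 0.0001
gripper_force: 0.0
```

Emit:
arm_command(
  motion=[
    {"hand":0,"translation":[0,0,0.1],"turn":0},
    {"hand":0,"translation":[0,0,0.2],"turn":0},
    {"hand":0,"translation":[0,0,0.2],"turn":0},
  ],
)

```text
t: 18.2
ee_pos: [0.5415, -0.2332, 0.0836]
tcp_rot: [-3.141, 0.0, 0.365]
contact_force: [0.3, 0.1, 0.0]
grip_width: -0.0003
gripper_force: 0.0
```

Emit:
arm_command(
  motion=[
    {"hand":0,"translation":[0,0,0.1],"turn":0},
    {"hand":0,"translation":[0,0,0.2],"turn":0},
    {"hand":0,"translation":[0,0,0.2],"turn":0},
  ],
)

```text
t: 18.58
ee_pos: [0.5415, -0.2332, 0.0816]
tcp_rot: [-3.141, 0.0, 0.365]
contact_force: [0.7, -1.1, -0.4]
grip_width: -0.0001
gripper_force: 0.0
```

Emit:
arm_command(
  motion=[
    {"hand":0,"translation":[0,0,0.1],"turn":0},
    {"hand":0,"translation":[0,0,0.2],"turn":0},
    {"hand":0,"translation":[0,0,0.2],"turn":0},
  ],
)

```text
t: 18.95
ee_pos: [0.5415, -0.2332, 0.0797]
tcp_rot: [-3.142, 0.0, 0.365]
contact_force: [0.9, -0.1, 1.1]
grip_width: 0.0002
gripper_force: 0.0
```

```bash
python3 - <<'E'
from plant import *
from h import *
s=state();n=camera("scene");print(s["t"],s["ee_pos"],s["contact_force"])
h=cv2.cvtColor(n["img"],cv2.COLOR_RGB2HSV).astype(int)
red=((h[...,0]<8)|(h[...,0]>172))&(h[...,1]>150)&(h[...,2]>70)
print(blob(n,red,(168,194)))
cv2.imwrite("pics/s6.png",cv2.resize(n["img"][160:220,130:210,::-1],(800,600)))
E
```

```text
18.95 [ 0.54153993 -0.23321362  0.07967262] [ 0.92821625 -0.08594926  1.12763596]
(array([168.71276596, 194.63297872]), array([159, 186,  19,  16, 188], dtype=int32))
```

View pics/s6.png

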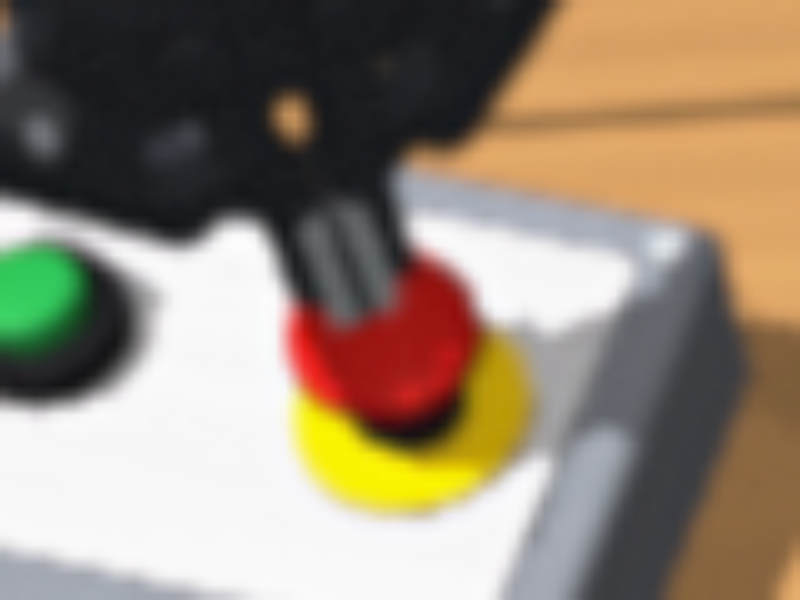

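The tip (345,322) sits over the red cap near its centre, about to touch. Continuing in small steps.

Emit:
arm_command(
  motion=[
    {"hand":0,"translation":[0,0,0.1],"turn":0},
    {"hand":0,"translation":[0,0,0.2],"turn":0},
    {"hand":0,"translation":[0,0,0.2],"turn":0},
  ],
)

```text
t: 19.38
ee_pos: [0.5415, -0.2332, 0.0776]
tcp_rot: [-3.141, 0.0, 0.365]
contact_force: [-0.1, -0.2, 0.0]
grip_width: -0.0004
gripper_force: 0.0
```

Emit:
arm_command(
  motion=[
    {"hand":0,"translation":[0,0,0.1],"turn":0},
    {"hand":0,"translation":[0,0,0.2],"turn":0},
    {"hand":0,"translation":[0,0,0.2],"turn":0},
  ],
)

```text
t: 19.75
ee_pos: [0.5415, -0.2332, 0.0756]
tcp_rot: [-3.141, 0.0, 0.365]
contact_force: [0.2, -0.1, 0.1]
grip_width: 0.0001
gripper_force: 0.0
```

Emit:
arm_command(
  motion=[
    {"hand":0,"translation":[0,0,0.1],"turn":0},
    {"hand":0,"translation":[0,0,0.2],"turn":0},
    {"hand":0,"translation":[0,0,0.2],"turn":0},
  ],
)

```text
t: 20.12
ee_pos: [0.5415, -0.2332, 0.0737]
tcp_rot: [-3.141, 0.0, 0.365]
contact_force: [-0.3, 0.2, 0.0]
grip_width: 0.0002
gripper_force: 0.0
```

```bash
python3 - <<'E'
from h import *
from plant import *
import pickle
from scipy.optimize import least_squares
c=pickle.load(open("v.pkl","rb"))["scene"]
P=np.array([[.604,.0774,.2882],[.6105,.0881,.170],[.5443,-.2322,.1503],[.543,-.2316,.0916],[.6103,.0856,.164],[.5415,-.2332,.0797]])
U=np.array([[339.2,132.5],[334.2,182.5],[157.6,171.2],[165.6,188.4],[332.2,183.7],[164.5,192.2]])
f=lambda o:np.ravel([proj(c,p+o)-u for p,u in zip(P,U)])
r=least_squares(f,np.zeros(3));print("offset",r.x.round(4),r.fun.round(1),np.sqrt(np.diag(np.linalg.inv(r.jac.T@r.jac))).round(4))
g=lambda o:f([0,0,o[0]]);r=least_squares(g,[0]);print("z only",r.x,r.fun.round(1))
n=camera("scene");h=cv2.cvtColor(n["img"],cv2.COLOR_RGB2HSV).astype(int)
red=((h[...,0]<8)|(h[...,0]>172))&(h[...,1]>150)&(h[...,2]>70)
print(blob(n,red,(168,194)))
# lowest finger pixel per column: first red row under the finger
for x in range(158,179): 
    rr=np.where(red[180:210,x])[0]; print(x,(rr.min()+180,rr.max()+180) if len(rr) else None,end=" ")
s=state();print(s["joints"],s["tau"])
E
```

```text
offset [0.0119 0.0019 0.0385] [-1.   2.   0.9 -0.6 -0.1 -0.3 -1.1 -0.3  1.   0.1  0.4 -1.4] [0.0021 0.0007 0.0027]
z only [0.02459622] [-4.8  2.4 -2.4 -1.5  1.  -0.8 -0.3 -1.2 -2.2 -0.8  1.2 -2.3]
(array([169.01818182, 195.31515152]), array([159, 187,  19,  16, 165], dtype=int32))
158 None 159 (np.int64(193), np.int64(195)) 160 (np.int64(192), np.int64(197)) 161 (np.int64(192), np.int64(198)) 162 (np.int64(193), np.int64(199)) 163 (np.int64(194), np.int64(199)) 164 (np.int64(195), np.int64(200)) 165 (np.int64(195), np.int64(200)) 166 (np.int64(194), np.int64(201)) 167 (np.int64(193), np.int64(202)) 168 (np.int64(193), np.int64(202)) 169 (np.int64(193), np.int64(202)) 170 (np.int64(192), np.int64(201)) 171 (np.int64(188), np.int64(201)) 172 (np.int64(187), np.int64(201)) 173 (np.int64(187), np.int64(200)) 174 (np.int64(188), np.int64(199)) 175 (np.int64(188), np.int64(199)) 176 (np.int64(190), np.int64(196)) 177 (np.int64(192), np.int64(193)) 178 None [-5.02754919e-01  2.29834547e-01  1.45761623e+00 -8.18597945e-05
  1.45423748e+00  7.03235067e-01] [ 3.42548847e-04 -3.98689628e+01 -2.98724002e+01 -3.22380820e-04
  1.42805420e-03  1.70068269e-06]
```

Still no contact 29 mm below nominal, and the fit over all views puts the real tip about (+12, +2, +38) mm from the reported TCP. The last hover was therefore about 5.5 cm up. The button is still up, so I'll make one proper hover with this correction, then press.

Emit:
arm_command(
  motion=[
    {"hand":0,"translation":[0,0,-6],"turn":0},
    {"hand":0,"translation":[0,0,-12],"turn":0},
    {"hand":0,"translation":[0,0,-18],"turn":0},
    {"hand":0,"translation":[2,-4,-20],"turn":0},
    {"hand":0,"translation":[5,-8.5,-20],"turn":0},
    {"hand":0,"translation":[8,-13,-20],"turn":0},
    {"hand":0,"translation":[11,-18,-20],"turn":0},
    {"hand":0,"translation":[14,-23,-20],"turn":0},
    {"hand":0,"translation":[16.6,-27.7,-20],"turn":0},
    {"hand":0,"translation":[16.6,-27.7,-20],"turn":0},
    {"hand":0,"translation":[16.6,-27.7,-16],"turn":0},
    {"hand":0,"translation":[16.6,-27.7,-12],"turn":0},
  ],
)

```text
t: 21.68
ee_pos: [0.5983, 0.0838, 0.1937]
tcp_rot: [3.14, -0.002, 0.364]
contact_force: [-0.3, 0.2, -0.0]
grip_width: 0.0002
gripper_force: 0.0
```

Emit:
arm_command(
  motion=[
    {"hand":0,"translation":[0,0,3],"turn":0},
    {"hand":0,"translation":[0,0,5],"turn":0},
    {"hand":0,"translation":[0,0,5],"turn":0},
    {"hand":0,"translation":[0,0,5],"turn":0},
  ],
)

```text
t: 22.18
ee_pos: [0.5985, 0.0841, 0.1451]
tcp_rot: [3.141, -0.002, 0.364]
contact_force: [0.5, -0.3, 0.7]
grip_width: 0.0
gripper_force: 0.0
```

```bash
python3 - <<'E'
from plant import *
from h import *
s=state();c=camera("scene");p=s["ee_pos"];print(s["t"],p,s["contact_force"])
for o in([0,0,.0245],[.012,.002,.0385]): print(((proj(c,p+np.array(o))-[270,130])*6.67).round())
print("target 4cm above dial",((proj(c,[.609,.0865,.172])-[270,130])*6.67).round())
cv2.imwrite("pics/s7.png",cv2.resize(c["img"][130:220,270:390,::-1],(800,600)))
E
```

```text
22.175 [0.59850931 0.08405613 0.14510351] [ 0.45762418 -0.25447089  0.74658534]
[379. 358.]
[400. 364.]
target 4cm above dial [395. 383.]
```

View pics/s7.png

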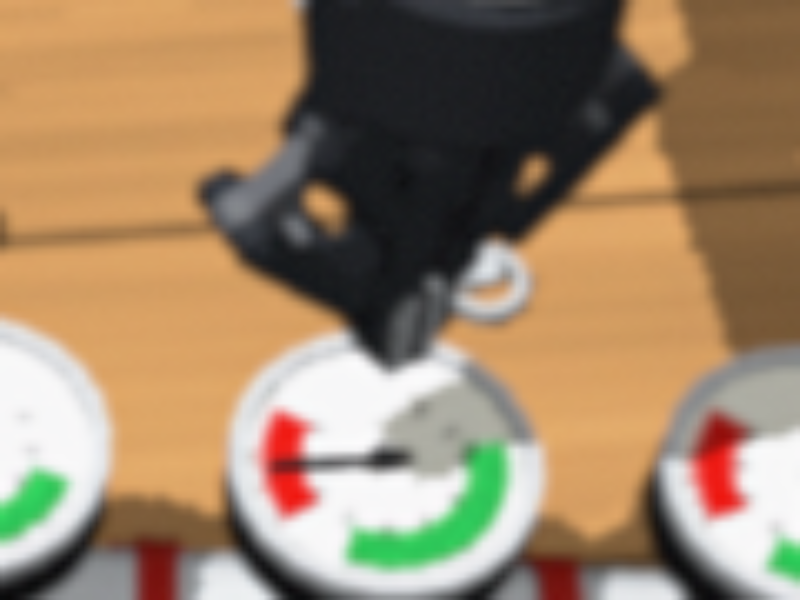

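The tip (392,365) matches the offset model and lies on the vertical through the dial centre. I'll lower 1.5 cm, to about 3.7 cm above the dial, and hold.

Emit:
arm_command(
  motion=[
    {"hand":0,"translation":[0,0,0.8],"turn":0},
    {"hand":0,"translation":[0,0,1.5],"turn":0},
    {"hand":0,"translation":[0,0,1.5],"turn":0},
    {"hand":0,"translation":[0,0,1.5],"turn":0},
    {"hand":0,"translation":[0,0,1.5],"turn":0},
    {"hand":0,"translation":[0,0,1.5],"turn":0},
    {"hand":0,"translation":[0,0,1.5],"turn":0},
    {"hand":0,"translation":[0,0,1.5],"turn":0},
    {"hand":0,"translation":[0,0,1.5],"turn":0},
    {"hand":0,"translation":[0,0,1.5],"turn":0},
    {"hand":0,"translation":[0,0,1.5],"turn":0},
    {"hand":0,"translation":[0,0,1.5],"turn":0},
  ],
)

```text
t: 23.72
ee_pos: [0.5979, 0.0847, 0.1288]
tcp_rot: [3.142, 0.0, 0.365]
contact_force: [1.2, -0.1, -0.4]
grip_width: 0.0002
gripper_force: 0.0
```

Emit:
arm_command(
  motion=[
    {"hand":0,"translation":[0,0,0],"turn":0},
    {"hand":0,"translation":[0,0,0],"turn":0},
    {"hand":0,"translation":[0,0,0],"turn":0},
    {"hand":0,"translation":[0,0,0],"turn":0},
    {"hand":0,"translation":[0,0,0],"turn":0},
    {"hand":0,"translation":[0,0,0],"turn":0},
    {"hand":0,"translation":[0,0,0],"turn":0},
    {"hand":0,"translation":[0,0,0],"turn":0},
    {"hand":0,"translation":[0,0,0],"turn":0},
    {"hand":0,"translation":[0,0,0],"turn":0},
    {"hand":0,"translation":[0,0,0],"turn":0},
  ],
)

```text
t: 25.1
ee_pos: [0.5979, 0.0847, 0.1288]
tcp_rot: [3.141, -0.0, 0.365]
contact_force: [-0.3, -0.1, 0.0]
grip_width: -0.0002
gripper_force: 0.0
```

Emit:
arm_command(
  motion=[
    {"hand":0,"translation":[0,0,-5],"turn":0},
    {"hand":0,"translation":[0,0,-10],"turn":0},
    {"hand":0,"translation":[0,0,-15],"turn":0},
    {"hand":0,"translation":[-3,4.7,-15],"turn":0},
    {"hand":0,"translation":[-6,9.4,-15],"turn":0},
    {"hand":0,"translation":[-9,14.1,-15],"turn":0},
    {"hand":0,"translation":[-12,18.8,-15],"turn":0},
    {"hand":0,"translation":[-15,23.5,-15],"turn":0},
    {"hand":0,"translation":[-17.6,27.5,-15],"turn":0},
    {"hand":0,"translation":[-17.6,27.5,-15],"turn":0},
    {"hand":0,"translation":[-17.6,27.5,-10],"turn":0},
    {"hand":0,"translation":[-17.6,27.5,-4],"turn":0},
  ],
)

```text
t: 26.6
ee_pos: [0.533, -0.2346, 0.1697]
tcp_rot: [3.138, -0.004, 0.366]
contact_force: [1.0, 0.2, -1.3]
grip_width: -0.0
gripper_force: 0.0
```

Emit:
arm_command(
  motion=[
    {"hand":0,"translation":[0,0,4],"turn":0},
    {"hand":0,"translation":[0,0,7],"turn":0},
    {"hand":0,"translation":[0,0,8.5],"turn":0},
    {"hand":0,"translation":[0,0,9.3],"turn":0},
    {"hand":0,"translation":[0,0,9.5],"turn":0},
    {"hand":0,"translation":[0,0,9.7],"turn":0},
    {"hand":0,"translation":[0,0,9.7],"turn":0},
  ],
)

```text
t: 27.48
ee_pos: [0.532, -0.2352, 0.0727]
tcp_rot: [3.14, -0.001, 0.365]
contact_force: [0.7, 0.3, -0.0]
grip_width: -0.0
gripper_force: 0.0
```

Emit:
arm_command(
  motion=[
    {"hand":0,"translation":[0,0,0.1],"turn":0},
    {"hand":0,"translation":[0,0,0.2],"turn":0},
    {"hand":0,"translation":[0,0,0.2],"turn":0},
  ],
)

```text
t: 27.85
ee_pos: [0.5316, -0.235, 0.0698]
tcp_rot: [3.141, -0.0, 0.365]
contact_force: [0.7, 0.1, -0.4]
grip_width: -0.0
gripper_force: 0.0
```

Emit:
arm_command(
  motion=[
    {"hand":0,"translation":[0,0,0.1],"turn":0},
    {"hand":0,"translation":[0,0,0.2],"turn":0},
    {"hand":0,"translation":[0,0,0.2],"turn":0},
  ],
)

```text
t: 28.22
ee_pos: [0.5317, -0.2351, 0.0684]
tcp_rot: [3.141, -0.0, 0.365]
contact_force: [-1.6, 0.4, 4.1]
grip_width: 0.0
gripper_force: 2.3
```

Emit:
arm_command(
  motion=[
    {"hand":0,"translation":[0,0,0.1],"turn":0},
    {"hand":0,"translation":[0,0,0.2],"turn":0},
    {"hand":0,"translation":[0,0,0.2],"turn":0},
  ],
)

```text
t: 28.6
ee_pos: [0.5316, -0.235, 0.0658]
tcp_rot: [3.141, -0.0, 0.365]
contact_force: [-1.4, 1.0, 3.8]
grip_width: -0.0001
gripper_force: 2.1
```

Contact came at about 0.069 reported, so the offset is 34 mm and the last hover was about 3.1 cm above the dial. Pressing on.

Emit:
arm_command(
  motion=[
    {"hand":0,"translation":[0,0,0.1],"turn":0},
    {"hand":0,"translation":[0,0,0.2],"turn":0},
    {"hand":0,"translation":[0,0,0.3],"turn":0},
    {"hand":0,"translation":[0,0,0.4],"turn":0},
    {"hand":0,"translation":[0,0,0.4],"turn":0},
  ],
)

```text
t: 29.22
ee_pos: [0.5316, -0.235, 0.0616]
tcp_rot: [3.141, -0.0, 0.365]
contact_force: [-0.2, 0.3, 4.4]
grip_width: 0.0
gripper_force: 1.9
```

Emit:
arm_command(
  motion=[
    {"hand":0,"translation":[0,0,0.1],"turn":0},
    {"hand":0,"translation":[0,0,0.1],"turn":0},
  ],
)

```text
t: 29.48
ee_pos: [0.5317, -0.2351, 0.0616]
tcp_rot: [3.141, -0.0, 0.365]
contact_force: [-1.8, 0.9, 6.0]
grip_width: 0.0002
gripper_force: 3.5
```

Emit:
arm_command(
  motion=[
    {"hand":0,"translation":[0,0,0.1],"turn":0},
    {"hand":0,"translation":[0,0,0.1],"turn":0},
  ],
)

```text
t: 29.72
ee_pos: [0.5317, -0.2351, 0.0615]
tcp_rot: [3.141, -0.001, 0.365]
contact_force: [-3.0, 1.7, 10.2]
grip_width: 0.0
gripper_force: 5.1
```

Emit:
arm_command(
  motion=[
    {"hand":0,"translation":[0,0,0.1],"turn":0},
    {"hand":0,"translation":[0,0,0.1],"turn":0},
  ],
)

```text
t: 29.98
ee_pos: [0.5318, -0.2351, 0.0614]
tcp_rot: [3.14, -0.001, 0.365]
contact_force: [-4.1, 1.8, 12.6]
grip_width: -0.0003
gripper_force: 6.8
```

The button is on its hard stop at 12.6 N. Moving clear.

Emit:
arm_command(
  motion=[
    {"hand":0,"translation":[0,0,-2],"turn":0},
    {"hand":0,"translation":[0,0,-7],"turn":0},
    {"hand":0,"translation":[0,0,-13],"turn":0},
    {"hand":0,"translation":[0,0,-18],"turn":0},
    {"hand":0,"translation":[-4,4,-19],"turn":0},
    {"hand":0,"translation":[-8,8,-19],"turn":0},
    {"hand":0,"translation":[-12,12,-19],"turn":0},
    {"hand":0,"translation":[-12,12,-19],"turn":0},
    {"hand":0,"translation":[-12,12,-19],"turn":0},
  ],
)

```text
t: 31.1
ee_pos: [0.4622, -0.3894, 0.2475]
tcp_rot: [-3.139, 0.0, 0.365]
contact_force: [0.6, 0.6, 0.4]
grip_width: 0.0002
gripper_force: 0.0
```

```bash
python3 - <<'E'
from plant import *
from h import *
n=camera("scene");h=cv2.cvtColor(n["img"],cv2.COLOR_RGB2HSV).astype(int)
red=((h[...,0]<8)|(h[...,0]>172))&(h[...,1]>150)&(h[...,2]>70)
print(blob(n,red,(168,194)))
cv2.imwrite("pics/s8.png",cv2.resize(n["img"][:,:,::-1],(800,600)))
s=state();print(s["t"],s["ee_pos"],s["contact_force"])
E
```

```text
(array([168.73504274, 195.35042735]), array([160, 188,  18,  16, 234], dtype=int32))
31.15 [ 0.46265212 -0.38884496  0.24793047] [ 0.97261048 -0.01145033 -0.29418178]
```

View pics/s8.png

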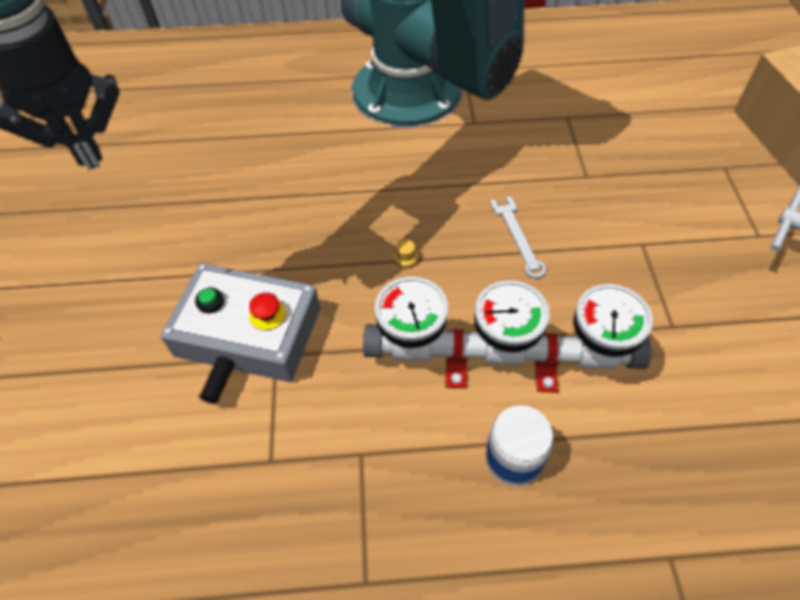

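The red button (264,305) sits lower than before, by about 2 px, which fits its 8 mm travel. The loose things haven't moved, and the arm is clear. Handing in.

```bash
python3 -c "
from plant import *
print(hand_in())"
```

```text
the job is handed in; nothing more can be done
None
```

I held the fingertips about 3 cm above the middle gauge (C, needle in the red) for over 2 s, then pressed the red stop button to its hard stop at 12.6 N, moved clear and handed in at about 31 s; the reported TCP read about 34 mm low, so that hold was my third, after two higher ones and two no-contact descents over the button.

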